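# Find and flag the loose levelling cap

## Task

One of the three red levelling caps on the tile trial panel is loose. Find it by trying the caps with a light anticlockwise twist, never forcing a sound one that resists, and back the loose one off about an eighth of a turn. Then flag it: lay the single yellow wedge flat on the tiles right beside that cap and let go, leaving the other tools where they are.

Things in the scene. Friction and masses are not known exactly. Their poses are not given: they have to be found in the camera images.
- panel: Trial panel fixed to the shelf: cream tiles on a board, 200 mm (x) by 420 mm (y), flat tile face 22 mm above its origin. Origin at the centre of the underside, on the shelf. The three red caps stand on the line x = 0, at y = -140, 0 and +140 mm in its frame.
- grip_a (a point): Point on the upright axis of red cap A at gripping height, 31 mm above the tile face (53 mm above the shelf). The cap is a disc 32 mm across, top 9 mm above the tile, with one upright wing across it, 46 mm long, 12 mm thick, top 37 mm above the tile. x along the wing, y across it, z up; it turns with the cap. The caps look alike; which one is loose changes every time.
- grip_b (a point): Point on the upright axis of red cap B at gripping height, 31 mm above the tile face (53 mm above the shelf). The cap is a disc 32 mm across, top 9 mm above the tile, with one upright wing across it, 46 mm long, 12 mm thick, top 37 mm above the tile. x along the wing, y across it, z up; it turns with the cap. The caps look alike; which one is loose changes every time.
- grip_c (a point): Point on the upright axis of red cap C at gripping height, 31 mm above the tile face (53 mm above the shelf). The cap is a disc 32 mm across, top 9 mm above the tile, with one upright wing across it, 46 mm long, 12 mm thick, top 37 mm above the tile. x along the wing, y across it, z up; it turns with the cap. The caps look alike; which one is loose changes every time.
- cap_a (a joint): Angle of red cap A (rad): 0 at the start, grows anticlockwise seen from above. A sound cap winds up on its rubber washer like a spring, 1.5 N m per rad (0.15 N m at 0.10 rad), and springs back to 0 when let go; beyond 0.30 rad (0.45 N m) its stem slips. A loose cap turns anticlockwise against only 0.03 N m, as far as 1.5 rad, and stays where it is left.
- cap_b (a joint): Angle of red cap B (rad): 0 at the start, grows anticlockwise seen from above. A sound cap winds up on its rubber washer like a spring, 1.5 N m per rad (0.15 N m at 0.10 rad), and springs back to 0 when let go; beyond 0.30 rad (0.45 N m) its stem slips. A loose cap turns anticlockwise against only 0.03 N m, as far as 1.5 rad, and stays where it is left.
- cap_c (a joint): Angle of red cap C (rad): 0 at the start, grows anticlockwise seen from above. A sound cap winds up on its rubber washer like a spring, 1.5 N m per rad (0.15 N m at 0.10 rad), and springs back to 0 when let go; beyond 0.30 rad (0.45 N m) its stem slips. A loose cap turns anticlockwise against only 0.03 N m, as far as 1.5 rad, and stays where it is left.
- stem_a (a joint): Turn of the glued stem under cap A against the panel (rad), 0 at the start; the cap's own angle is measured from it. It holds still up to 0.45 N m on the cap, then slips and stays slipped: the cap has been forced. It must stay within 0.06 rad.
- stem_b (a joint): Turn of the glued stem under cap B against the panel (rad), 0 at the start; the cap's own angle is measured from it. It holds still up to 0.45 N m on the cap, then slips and stays slipped: the cap has been forced. It must stay within 0.06 rad.
- stem_c (a joint): Turn of the glued stem under cap C against the panel (rad), 0 at the start; the cap's own angle is measured from it. It holds still up to 0.45 N m on the cap, then slips and stays slipped: the cap has been forced. It must stay within 0.06 rad.
- wedge: The one loose yellow plastic tile wedge, lying on the bare shelf to the robot's right: 60 mm long (x), 24 mm wide (y), stepped from 5 mm tall at the -x end to 16 mm at the +x end, 11 mm in the middle, about 20 g. Origin at the centre of its flat underside, z up. As a flag it lies on its underside on the tiles, its middle about 60 mm (under 80) from the cap's axis.
- file: Silver tile file with pale wooden handle, about 290 mm long (y) and 30 mm wide, lying beyond the panel. Leave alone. Origin under its middle.
- trowel: Gauging trowel with worn wooden handle, about 340 mm long, lying at the far right. Leave alone. Origin at the heel of the blade.
- pack: Open yellow box of wedges, 110 x 90 x 45 mm, beyond the single wedge. Leave alone. Origin under its middle.

How it is judged:
On the way, in this order (a step that is already met when the one before it is completed fails the run):
1. the loose cap has been found and backed off anticlockwise by more than 0.6 rad (34 degrees) (value of joint any of cap_a, cap_b, cap_c above 0.6 rad), for 0.2 s.
2. after that, the wedge lies flat on the tiles beside the loose cap (z of wedge in the frame of panel between 0.018 and 0.026 m and angle between wedge's own z axis and vertical below 0.15 rad and ((value of joint cap_a above 0.6 rad and horizontal distance between wedge and grip_a below 0.08 m) or (value of joint cap_b above 0.6 rad and horizontal distance between wedge and grip_b below 0.08 m) or (value of joint cap_c above 0.6 rad and horizontal distance between wedge and grip_c below 0.08 m))), for 0.2 s.
At the end, for the whole second after the job is handed in: The loose cap stands backed off by more than 0.6 rad and the wedge lies still and flat (tilt under 0.15 rad) on the tile face (underside within 4 mm of it), its middle within 80 mm of the loose cap's axis, released (all of step 2 and linear speed of wedge below 0.01 m/s); the robot touches nothing.
It fails at once if a cap is forced: its glued stem slips by more than 0.06 rad (it slips above 0.45 N m) (value of joint any of stem_a, stem_b, stem_c above 0.06 rad or value of joint any of stem_a, stem_b, stem_c below -0.06 rad).
It fails at once if the file is shifted more than 30 mm (distance of file from where it was at the start of the episode above 0.03 m).
It fails at once if the trowel is shifted more than 30 mm (distance of trowel from where it was at the start of the episode above 0.03 m).
It fails at once if the pack is shifted more than 30 mm (distance of pack from where it was at the start of the episode above 0.03 m).
It also fails if it takes over 67 s, if anything falls off the work surface, if the arm or the gripper's body presses on something with over 40 N, if the wrist force passes 120 N, or if a joint passes its speed limit or range.

## Robot

A 6-joint arm with a two-finger parallel gripper is mounted at the origin on the work surface. World frame = base frame: x ahead of the robot, y to its left, z up, the work surface at z = 0. Lengths are in m, angles in rad, forces in N, time in s.
With the tool pointing down it reaches from about 0.25 to 0.725 m from the base axis. Payload 4 kg.
Tool frame: the origin (TCP) lies on the centre line of the jaws, within the pads' length; the fingertips stand 17 mm ahead of it and the grasp point (between the pads) lies 2 mm behind it; z points along the fingers, y is the line along which they close (so a half turn about z gives the same grasp; the last joint's range is limited). The gripper opens to 85 mm and grips with 20 to 120 N. Pads are 22 mm wide; open, the fingers measure 114 mm over their backs; the gripper's body (76 mm by 85 mm) begins 54 mm behind the grasp point. The pads swing forward as they close: fully open they stand 13 mm farther back than shut.
Start: joints at [1.165, 0.241, 0.005, 1.335, 0, 1.571], TCP at [0.197, 0.459, 0.248] pointing down, gripper open.
Joint ranges: [-2.72, 2.72], [-1.05, 1.87], [-1.09, 1.28], [-1.99, 2.15], [-1.42, 1.44], [-3.14, 3.14]. Speed limits (rad/s): [2.79, 2.79, 3.14, 3.14, 3.14, 3.14].

## Interface

Orientations are given as a unit quaternion [x, y, z, w].
In Python, from workcell import bot, camera, get_calibration gives the robot as it stands.
- The arm moves only by the tool apply_moves, never from a script. Its argument "steps" is a list of rows, each a list of 3 entries, a list of its own where there are three numbers: the shift along the tool's x, y, z as a fraction of full scale, then the turn, a rotation vector about the tool's x, y, z as a fraction of full scale, then the opening, from 0 (shut) to 1 (fully open). A call has exactly 8 rows; each row shifts and turns the commanded pose from where the row before left it, along the tool's axes as they then stand; what a row does not reach is not made up. Full scale, the value 1, is 20 cm for a shift and pi rad for a turn. A row lasts 1/12 s, in which the tool goes at most 41.7 mm and 7.16 degrees, less where a joint would pass 70% of its speed; a pose out of reach is approached as far as the arm can. A call with a number of a shift or a turn outside -1 to 1 is refused whole. A call with a gripper value outside its range is refused whole. The fingers move at their own pace and stop on an object; the grip force is fixed at half the most. Time passes only in rows, so rows that do not move let the fingers close, or fill a call up. It gives the time, the measured TCP pose, the force, the opening and the grip force at its end, in the units of the state.
- bot.get_obs(): the state, without advancing time (a new reading comes with each control period).
- camera(name): name is "scene" or "top" or "wrist"; returns (picture, depth): 400x640x3 uint8, red, green, blue; 400x640 float32, m along the optical axis (not along the pixel's ray), 0 where there is no reading.
- get_calibration(name): a dict with "fov_y" (degrees; the focal length in pixels is half the picture's height over the tangent of half this angle, whatever the lens; pixels are square), "cx", "cy" (the principal point, pixels), "rvec" (rotation vector, rad) and "tvec" (3), from world to camera coordinates, as OpenCV has them. Camera axes: x right, y down, z forward; pixel columns grow to the right and rows downward; lengths in m; the calibration is good to about 2 mm. A picture is of the moment at which its call begins: read the wrist's pose just before it. get_calibration takes no time and is no camera call; for the wrist camera it gives the pose at the moment of the call.
- bot.job_done(): hands the job in; it is judged then, once.
The state is a dict: "clock": time; "joint_pos": joint angles; "joint_vel": joint speeds; "tau": joint torques, N m; "eef_pos": TCP position; "tool_rot": TCP orientation; "ft_force": force on the tool from outside, world axes, zero at the start; "ft_torque": the same for the moment, N m; "grip_width": finger opening in m; "grasp_force": force on a finger pad.
Only numpy, scipy, OpenCV 4.12 (cv2) and the standard library are available. Lean on these libraries where they do the work, as an engineer would, in place of code of your own. Each camera call takes 0.05 s, during which the arm holds its last target. There are 200 camera calls.

## Working session

There is one attempt and no reset: what is moved stays moved. The work goes in short steps, Python scripts to look and compute and a tool call to move; the robot and the scene stay as the last step left them, time stands still between calls to the robot, and variables do not carry over. Pictures are saved under pics/ and viewed, at most 10 in all, crops included, and the job is handed in when it is done.

Besides the shell and the picture viewer there is one more tool, called after "Call:" by a JSON object that holds its "method" and its "body". apply_moves: Moves the arm, as the interface text tells. Its arguments: {"type":"object","properties":{"steps":{"type":"array"}},"required":["steps"]}

```bash
mkdir -p pics; ls; cat > h.py <<'E'
import numpy as np, cv2
from workcell import bot, camera, get_calibration
def save(n,f):
    p,d=camera(n); c=get_calibration(n); cv2.imwrite('pics/'+f+'.png',p[:,:,::-1]); np.savez('pics/'+f,p=p,d=d,**{k:np.array(v) for k,v in c.items()}); return p,d,c
def world(d,c):
    h,w=d.shape; f=h/2/np.tan(np.radians(float(c['fov_y']))/2)
    v,u=np.mgrid[:h,:w]; P=np.stack([(u-c['cx'])/f*d,(v-c['cy'])/f*d,d],-1)
    R=cv2.Rodrigues(np.array(c['rvec'],float))[0]
    return (P-np.array(c['tvec']).reshape(3))@R
E
python3 - <<'E'
from h import *
for n in('top','scene'):
    p,d,c=save(n,n+'0'); print({k:v for k,v in c.items()})
o=bot.get_obs(); print(o)
E
```

```text
pics
{'fov_y': 49.05397112203474, 'cx': 316.22240250237405, 'cy': 195.7261513458362, 'rvec': array([ 2.13117305, -2.1686493 ,  0.16434247]), 'tvec': array([-0.10651154,  0.62884262,  1.15503557])}
{'fov_y': 56.640374826243196, 'cx': 318.46623367562415, 'cy': 203.9528291287804, 'rvec': array([ 0.86560404,  2.46317855, -1.15616426]), 'tvec': array([ 0.53230695, -0.12553483,  1.26052552])}
{'clock': 0.1, 'joint_pos': array([ 1.16496792e+00,  2.41346007e-01,  3.86708191e-03,  1.33517294e+00,
       -2.75507832e-05,  1.57081804e+00]), 'joint_vel': array([ 0.00054172, -0.00064349,  0.00242974,  0.00121106, -0.00064425,
       -0.00082032]), 'tau': array([ 3.71510669e-04, -3.73137510e+01,  2.53009951e+01,  1.08607707e-02,
        5.06574895e-05,  4.02016724e-06]), 'eef_pos': array([0.19719224, 0.45890756, 0.24750085]), 'tool_rot': array([ 2.01535133e-01,  9.79480847e-01, -9.11512573e-04, -1.73465663e-04]), 'ft_force': array([-0.26511178, -0.78262981,  0.76090379]), 'ft_torque': array([0.0218493 , 0.00531462, 0.01867254]), 'grasp_force': 0.0, 'grip_width': 0.0854791592119402}
```

View pics/top0.png

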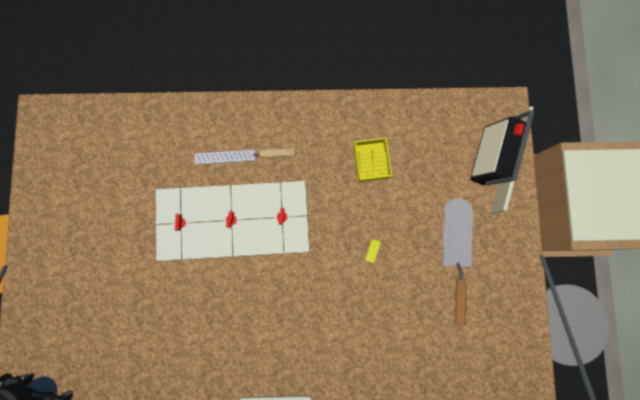

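The top view shows the caps at about (180,222), (231,219) and (282,216), and the wedge at (373,251). I'll measure them with the depth image.

```bash
python3 - <<'E'
from h import *
for n in('top0','scene0'):
    z=np.load('pics/'+n+'.npz'); p=z['p'].astype(int); W=world(z['d'],z)
    r=(p[...,0]>120)&(p[...,1]<70)&(p[...,2]<80)
    y=(p[...,0]>150)&(p[...,1]>150)&(p[...,2]<90)
    for nm,m in(('red',r),('yel',y)):
        k,l,s,ce=cv2.connectedComponentsWithStats(m.astype('uint8'))
        for i in range(1,k):
            if s[i,4]<15: continue
            q=W[l==i]; 
            if nm=='red':
                hi=q[q[:,2]>q[:,2].max()-.008]
            else: hi=q
            e,V=np.linalg.eigh(np.cov(hi[:,:2].T)); v=V[:,1]
            print(n,nm,ce[i].round(1),s[i,4],'med',np.median(hi,0).round(4),'min',hi.min(0).round(3),'max',hi.max(0).round(3),'ang',np.degrees(np.arctan2(v[1],v[0])).round(1),np.sqrt(e[::-1]*12).round(3))
    t=(p.min(-1)>170)&(abs(W[...,0]-.5)<.3)&(abs(W[...,2]-.022)<.008)
    q=W[t]
    if len(q):
        k,l,s,ce=cv2.connectedComponentsWithStats(cv2.morphologyEx(t.astype('uint8'),cv2.MORPH_CLOSE,np.ones((9,9))))
        i=1+s[1:,4].argmax(); q=W[(l==i)&(abs(W[...,2]-.022)<.01)]
        rr=cv2.minAreaRect((q[:,:2]*1000).astype('float32')); print(n,'panel',rr,q[:,2].mean())
E
```

```text
top0 red [518.5 128.9] 92 med [ 0.7778 -0.6448  0.1469] min [ 0.763 -0.654  0.145] max [ 0.791 -0.636  0.153] ang 163.2 [0.029 0.012]
top0 red [281.5 216.3] 72 med [ 0.5712 -0.0217  0.0599] min [ 0.552 -0.027  0.056] max [ 0.59  -0.016  0.064] ang 172.9 [0.036 0.01 ]
top0 red [230.4 219.4] 82 med [0.5654 0.1176 0.0603] min [0.547 0.11  0.058] max [0.585 0.123 0.066] ang 167.0 [0.034 0.011]
top0 red [177.7 222.1] 53 med [ 0.4539 -0.1064  1.2343] min [ 0.454 -0.106  1.234] max [ 0.454 -0.106  1.234] ang nan [nan nan]
top0 red [181.9 222.1] 25 med [0.5671 0.2517 0.0424] min [0.559 0.25  0.04 ] max [0.575 0.252 0.048] ang 177.8 [0.02  0.002]
top0 yel [372.4 159.5] 1172 med [ 0.7295 -0.2784  0.0218] min [ 0.454 -0.336 -0.003] max [ 0.803 -0.106  1.234] ang 162.0 [0.124 0.097]
top0 yel [372.4 250.7] 238 med [ 0.4747 -0.2699  0.0101] min [ 0.444 -0.295 -0.004] max [ 0.508 -0.25   0.022] ang 160.9 [0.063 0.028]
top0 panel ((567.3934326171875, 118.82655334472656), (195.8711395263672, 416.6095886230469), 2.3753294944763184) 0.022608507529261402
scene0 red [168.7 127.6] 42 med [ 0.7793 -0.6393 
[... 696 characters left out ...]
274 0.037] ang -178.6 [0.024 0.01 ]
scene0 yel [316.4 179.2] 79 med [ 0.4753 -0.2682  0.0118] min [ 0.447 -0.287  0.003] max [ 0.505 -0.251  0.018] ang 161.8 [0.058 0.025]
scene0 yel [246.7 205.9] 201 med [ 0.7239 -0.2813  0.0252] min [ 0.68  -0.321  0.002] max [1.075 0.484 0.706] ang 63.0 [0.224 0.062]
scene0 yel [235.1 213.7] 35 med [ 0.7581 -0.2791  0.0041] min [ 0.746 -0.316  0.001] max [ 0.782 -0.227  0.048] ang 68.7 [0.099 0.024]
scene0 panel ((569.0528564453125, 150.13209533691406), (188.17164611816406, 351.82330322265625), 2.3041229248046875) 0.022814850097735033<stdin>:14: RuntimeWarning: Degrees of freedom <= 0 for slice
  c *= np.true_divide(1, fact)
  c *= np.true_divide(1, fact)
```

View pics/scene0.png

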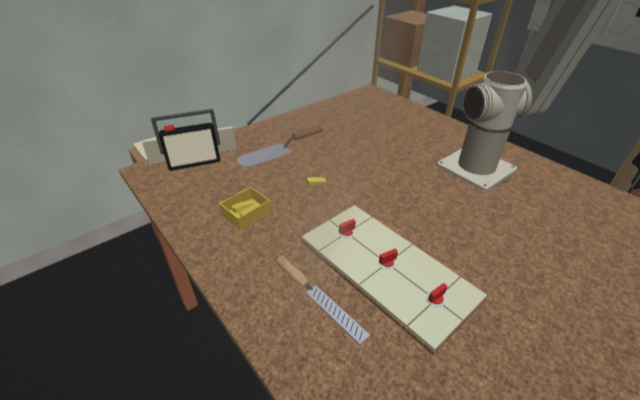

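```bash
cat >> h.py <<'E'
from scipy.spatial.transform import Rotation as Ro
def go(x,y,z,yaw):
    "remaining shift in tool axes as now (units of 20 cm) and tool-z turn (units of pi); yaw=deg of tool x, modulo half turn"
    o=bot.get_obs(); R=Ro.from_quat(o['tool_rot']).as_matrix()
    d=R.T@(np.array([x,y,z])-o['eef_pos'])/.2
    cur=np.degrees(np.arctan2(R[1,0],R[0,0])); e=(yaw-cur+90)%180-90
    print('shift',d.round(4),'turn z',round(-e/180,4),'yaw',cur.round(2),'tilt',R[:,2].round(4)); st(o)
def st(o=None):
    o=o or bot.get_obs(); print('t',round(o['clock'],2),'pos',o['eef_pos'].round(4),'F',np.round(o['ft_force'],2),'M',np.round(o['ft_torque'],3),'w',round(o['grip_width'],4),'gf',round(o['grasp_force'],1),'j',o['joint_pos'].round(3))
E
```

Call:
{"method": "apply_moves", "body": {"steps": [[[-0.2, -0.02, 0.02], [0, 0, 0], 1], [[-0.2, -0.02, 0.02], [0, 0, 0], 1], [[-0.2, -0.02, 0.02], [0, 0, 0], 1], [[-0.2, -0.02, 0.02], [0, 0, 0], 1], [[-0.2, -0.02, 0.02], [0, 0, 0], 1], [[-0.2, -0.02, 0.02], [0, 0, 0], 1], [[-0.2, -0.02, 0.02], [0, 0, 0], 1], [[-0.2, -0.02, 0.02], [0, 0, 0], 1]]}}

```text
clock: 0.77
eef_pos: [0.48, 0.3022, 0.2156]
tool_rot: [0.202, 0.979, -0.0, -0.0]
ft_force: [-0.0, 0.5, -0.2]
grip_width: 0.0853
grasp_force: 0.0
```

```bash
python3 -c "
from h import *
go(.563,.26,.2,178)"
```

```text
shift [-0.4647 -0.03    0.0778] turn z -0.1181 yaw 156.74 tilt [-9.e-04 -4.e-04 -1.e+00]
t 0.77 pos [0.48   0.3022 0.2156] F [-0.01  0.46 -0.23] M [ 0.078 -0.02   0.042] w 0.0853 gf 0.0 j [0.562 0.39  0.128 1.31  0.    0.968]
```

Call:
{"method": "apply_moves", "body": {"steps": [[[-0.155, -0.01, 0.026], [0, 0, 0], 1], [[-0.155, -0.01, 0.026], [0, 0, 0], 1], [[-0.155, -0.01, 0.026], [0, 0, 0], 1], [[0, 0, 0], [0, 0, -0.039], 1], [[0, 0, 0], [0, 0, -0.039], 1], [[0, 0, 0], [0, 0, -0.039], 1], [[0, 0, 0], [0, 0, 0], 1], [[0, 0, 0], [0, 0, 0], 1]]}}

```text
clock: 1.43
eef_pos: [0.5616, 0.2613, 0.2001]
tool_rot: [0.021, 1.0, -0.0, -0.001]
ft_force: [-0.4, 0.7, 0.5]
grip_width: 0.0851
grasp_force: 0.0
```

```bash
cat >> h.py <<'E'
def wings(f):
    p,d,c=save('wrist',f); W=world(d,c); p=p.astype(int)
    r=(p[...,0]>110)&(p[...,1]<75)&(p[...,2]<85)&(d>0)
    for nm,m in(('top',r&(W[...,2]>.052)&(W[...,2]<.068)),('red',r)):
        k,l,s,ce=cv2.connectedComponentsWithStats(m.astype('uint8'))
        for i in range(1,k):
            if s[i,4]<60: continue
            q=W[l==i]; rr=cv2.minAreaRect((q[:,:2]*1000).astype('float32')); e,V=np.linalg.eigh(np.cov(q[:,:2].T)); v=V[:,1]
            print(nm,ce[i].round(1),s[i,4],'mean',q.mean(0).round(4),'z',np.percentile(q[:,2],[5,50,95]).round(4),'ang',np.degrees(np.arctan2(v[1],v[0])).round(1),'rect',np.round(rr[0],1),np.round(rr[1],1),round(rr[2],1))
E
python3 -c "
from h import *
go(.563,.26,.2,178); wings('w1')"
```

```text
shift [-0.0073 -0.006   0.0003] turn z -0.0021 yaw 177.62 tilt [-1.2e-03 -5.0e-04 -1.0e+00]
t 1.43 pos [0.5616 0.2613 0.2001] F [-0.36  0.71  0.54] M [0.005 0.069 0.02 ] w 0.0851 gf 0.0 j [0.435 0.503 0.264 1.333 0.    0.477]
top [313.3 185.8] 747 mean [0.5602 0.257  0.0586] z [0.0574 0.0586 0.0598] ang 176.7 rect [561.  256.9] [11.2 45.2] 85.7
top [140.8 199.7] 735 mean [0.5662 0.1177 0.0585] z [0.0573 0.0585 0.0596] ang 167.9 rect [566.7 117.2] [12.1 45.2] 78.3
red [316.  184.1] 979 mean [0.5605 0.2593 0.052 ] z [0.0301 0.0583 0.0597] ang 177.1 rect [561.3 261.4] [20.1 45.2] 85.7
red [301.4 178.7] 224 mean [0.5606 0.2462 0.0304] z [0.029  0.0306 0.0316] ang 176.6 rect [561.9 245.2] [ 8.4 28.9] 86.8
red [140.8 199.7] 741 mean [0.5662 0.1175 0.0582] z [0.0573 0.0585 0.0596] ang 167.5 rect [573.4 106.7] [30.  62.5] 78.3
red [166.1 193. ] 300 mean [0.5684 0.1262 0.0309] z [0.0297 0.0308 0.0334] ang 169.1 rect [568.1 127.3] [10.5 28.8] 79.8
red [ 11.4 204.6] 300 mean [ 0.5736 -0.0137  0.0306] z [0.0295 0.0306 0.0319] ang 172.1 rect [573.4 -12.9] [12.1 28.7] 83.4
```

View pics/w1.png

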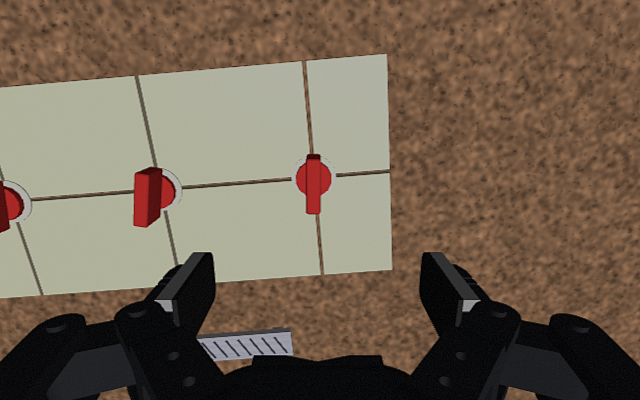

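The wrist view shows cap A at pixel (313,185), B at (150,197) and C at the left edge. The wing tops are at z = 0.0586 and 45 x 12 mm, as they should be. Next I descend on A.

Call:
{"method": "apply_moves", "body": {"steps": [[[0.002, -0.021, 0], [0, 0, 0.006], 0.5], [[0, 0, 0.18], [0, 0, 0], 0.5], [[0, 0, 0.18], [0, 0, 0], 0.5], [[0, 0, 0.18], [0, 0, 0], 0.5], [[0, 0, 0.1], [0, 0, 0], 0.5], [[0, 0, 0.06], [0, 0, 0], 0.5], [[0, 0, 0.025], [0, 0, 0], 0.5], [[0, 0, 0], [0, 0, 0], 0.5]]}}

```text
clock: 2.15
eef_pos: [0.5602, 0.2568, 0.0543]
tool_rot: [0.029, 1.0, -0.001, -0.001]
ft_force: [-0.2, 0.3, 0.4]
grip_width: 0.0426
grasp_force: 0.0
```

```bash
python3 -c "
from h import *
go(.561,.257,.055,176.3)"
```

```text
shift [-0.0039  0.0014 -0.0034] turn z 0.002 yaw 176.66 tilt [-0.0026 -0.0013 -1.    ]
t 2.15 pos [0.5602 0.2568 0.0543] F [-0.19  0.3   0.39] M [0.01  0.065 0.038] w 0.0426 gf 0.0 j [ 0.43   0.61   0.045  1.009 -0.     0.488]
```

Now I close on the wing, gently.

Call:
{"method": "apply_moves", "body": {"steps": [[[0, 0, 0], [0, 0, 0], 0.3], [[0, 0, 0], [0, 0, 0], 0.2], [[0, 0, 0], [0, 0, 0], 0.1], [[0, 0, 0], [0, 0, 0], 0], [[0, 0, 0], [0, 0, 0], 0], [[0, 0, 0], [0, 0, 0], 0], [[0, 0, 0], [0, 0, 0], 0], [[0, 0, 0], [0, 0, 0], 0]]}}

```text
clock: 2.82
eef_pos: [0.5624, 0.2577, 0.0576]
tool_rot: [0.029, 1.0, 0.001, 0.002]
ft_force: [0.2, -0.8, 6.4]
grip_width: 0.0104
grasp_force: 59.7
```

```bash
python3 -c "
from h import *
st()"
```

```text
t 2.82 pos [0.5624 0.2577 0.0576] F [ 0.21 -0.82  6.4 ] M [-0.068  0.139 -0.013] w 0.0104 gf 59.7 j [ 0.43   0.606  0.048  1.009 -0.     0.487]
```

Call:
{"method": "apply_moves", "body": {"steps": [[[0, 0, -0.015], [0, 0, 0], 0], [[0, 0, 0], [0, 0, -0.01], 0], [[0, 0, 0], [0, 0, -0.01], 0], [[0, 0, 0], [0, 0, -0.01], 0], [[0, 0, 0], [0, 0, 0], 0], [[0, 0, 0], [0, 0, 0], 0], [[0, 0, 0], [0, 0, 0], 0], [[0, 0, 0], [0, 0, 0], 0]]}}

```text
clock: 3.48
eef_pos: [0.5624, 0.2578, 0.0578]
tool_rot: [-0.018, 1.0, 0.0, 0.001]
ft_force: [4.2, 2.1, -6.2]
grip_width: 0.0107
grasp_force: 60.7
```

```bash
python3 -c "
from h import *
go(.561,.257,.055,176.3)"
```

```text
shift [ 0.007  -0.0038  0.014 ] turn z 0.0323 yaw -177.89 tilt [ 0.0016  0.001  -1.    ]
t 3.48 pos [0.5624 0.2578 0.0578] F [ 4.21  2.14 -6.19] M [ 0.457 -1.009 -0.126] w 0.0107 gf 60.7 j [0.43  0.607 0.05  1.012 0.    0.393]
```

Mz has moved by about -0.11 N m for 0.095 rad, which looks like a sound washer. I release and move up towards B, and I'll check on the way that A sprang back.

Call:
{"method": "apply_moves", "body": {"steps": [[[0, 0, 0], [0, 0, 0], 0.5], [[0, 0, 0], [0, 0, 0], 0.5], [[0, 0, 0], [0, 0, 0], 0.5], [[0, 0, -0.18], [0, 0, 0], 0.5], [[0, 0, -0.18], [0, 0, 0], 0.5], [[0.005, -0.2, 0], [0, 0, 0], 0.5], [[0, -0.2, 0], [0, 0, 0], 0.5], [[0, -0.2, 0], [0, 0, 0], 0.5]]}}

```text
clock: 4.15
eef_pos: [0.565, 0.1369, 0.1323]
tool_rot: [-0.02, 1.0, 0.0, 0.001]
ft_force: [-0.1, -1.5, 0.0]
grip_width: 0.0428
grasp_force: 0.0
```

Call:
{"method": "apply_moves", "body": {"steps": [[[0, -0.1, 0], [0, 0, 0], 0.5], [[0, 0, 0], [0, 0, 0.039], 0.5], [[0, 0, 0], [0, 0, 0.039], 0.5], [[0, 0, 0], [0, 0, 0], 0.5], [[0, 0, 0], [0, 0, 0], 0.5], [[0, 0, 0], [0, 0, 0], 0.5], [[0, 0, 0], [0, 0, 0], 0.5], [[0, 0, 0], [0, 0, 0], 0.5]]}}

```text
clock: 4.82
eef_pos: [0.5654, 0.1177, 0.1307]
tool_rot: [0.103, 0.995, -0.0, -0.0]
ft_force: [0.1, -0.4, 0.6]
grip_width: 0.0427
grasp_force: 0.0
```

```bash
python3 -c "
from h import *
go(.5665,.1175,.06,168);wings('w2')"
```

```text
shift [-0.0057  0.      0.3535] turn z 0.0011 yaw 168.2 tilt [-1.e-04 -1.e-04 -1.e+00]
t 4.82 pos [0.5654 0.1177 0.1307] F [ 0.11 -0.37  0.6 ] M [ 0.046  0.012 -0.012] w 0.0427 gf 0.0 j [ 0.205  0.466  0.016  1.121 -0.     0.411]
top [552.4 160.8] 1332 mean [0.56   0.2562 0.0584] z [0.0574 0.0584 0.0594] ang 177.9 rect [561.3 256.4] [11.1 45.4] 88.5
top [318.7 216.4] 1263 mean [0.5657 0.1173 0.0583] z [0.0571 0.0583 0.0594] ang 167.5 rect [566.8 117.2] [11.  44.5] 77.8
top [104.  267.6] 1129 mean [ 0.5715 -0.0224  0.0583] z [0.0572 0.0583 0.0593] ang 171.7 rect [572.3 -23. ] [12.3 45.3] 81.2
red [552.4 160.8] 1332 mean [0.56   0.2562 0.0584] z [0.0574 0.0584 0.0594] ang 177.9 rect [561.3 256.4] [11.1 45.4] 88.5
red [510.3 157.2] 532 mean [0.5607 0.2469 0.0305] z [0.0295 0.0305 0.0316] ang 178.4 rect [560.7 246.2] [10.9 28.3] 87.2
red [321.7 213.9] 1585 mean [0.5663 0.1192 0.0526] z [0.03   0.0581 0.0593] ang 168.1 rect [567.7 121.6] [20.  44.5] 77.8
red [302.5 204.5] 342 mean [0.5646 0.1064 0.0303] z [0.0293 0.0304 0.0314] ang 168.0 rect [565.1 105.7] [ 8.  29.2] 79.3
red [139.4 249.3] 433 mean [ 0.5734 -0.014   0.0305] z [0.0293 0.0304 0.0318] ang 172.5 rect [573.4 -13. ] [11.  29.4] 83.3
red [103.9 267.6] 1141 mean [ 0.5716 -0.0228  0.0579] z [0.0572 0.0583 0.0593] ang 169.3 rect [576.7 -38.2] [43.6 60.4] 16.4
```

A is back at about 178° (it was twisted to 182°), so it is sound. Now B.

Call:
{"method": "apply_moves", "body": {"steps": [[[-0.006, 0, 0.15], [0, 0, 0.002], 0.4], [[0, 0, 0.15], [0, 0, 0], 0.35], [[0, 0, 0.058], [0, 0, 0], 0.3], [[0, 0, 0], [0, 0, 0], 0.2], [[0, 0, 0], [0, 0, 0], 0.1], [[0, 0, 0], [0, 0, 0], 0], [[0, 0, 0], [0, 0, 0], 0], [[0, 0, 0], [0, 0, 0], 0]]}}

```text
clock: 5.53
eef_pos: [0.5649, 0.118, 0.0574]
tool_rot: [0.106, 0.994, 0.0, -0.002]
ft_force: [-0.4, 5.9, -20.2]
grip_width: 0.0106
grasp_force: 60.0
```

```bash
python3 -c "
from h import *
go(.5665,.1175,.06,168)"
```

```text
shift [-0.0083 -0.0005 -0.0131] turn z -0.0011 yaw 167.8 tilt [-0.0043  0.0012 -1.    ]
t 5.53 pos [0.5649 0.118  0.0574] F [ -0.43   5.95 -20.2 ] M [ 1.058 -0.026  0.034] w 0.0106 gf 60.0 j [ 0.205  0.54  -0.072  0.962  0.002  0.418]
```

Call:
{"method": "apply_moves", "body": {"steps": [[[0, 0, 0], [0, 0, 0], 0], [[0, 0, 0], [0, 0, -0.01], 0], [[0, 0, 0], [0, 0, -0.01], 0], [[0, 0, 0], [0, 0, -0.01], 0], [[0, 0, 0], [0, 0, 0], 0], [[0, 0, 0], [0, 0, 0], 0], [[0, 0, 0], [0, 0, 0], 0], [[0, 0, 0], [0, 0, 0], 0]]}}

```text
clock: 6.2
eef_pos: [0.5649, 0.1178, 0.0574]
tool_rot: [0.059, 0.998, 0.0, -0.002]
ft_force: [-0.5, 4.5, -19.7]
grip_width: 0.0107
grasp_force: 60.0
```

```bash
python3 -c "
from h import *
go(.5665,.1175,.06,168)"
```

```text
shift [-0.0081 -0.0003 -0.013 ] turn z 0.0288 yaw 173.19 tilt [-4.3e-03  9.0e-04 -1.0e+00]
t 6.2 pos [0.5649 0.1178 0.0574] F [ -0.53   4.45 -19.74] M [1.053 0.019 0.013] w 0.0107 gf 60.0 j [ 0.205  0.54  -0.072  0.962  0.002  0.323]
```

Mz changed by only -0.02 N m, so B looks loose. I'll go another 0.1 rad and check the torque stays flat.

Call:
{"method": "apply_moves", "body": {"steps": [[[0, 0, 0.006], [0, 0, 0], 0], [[0, 0, 0], [0, 0, -0.01], 0], [[0, 0, 0], [0, 0, -0.01], 0], [[0, 0, 0], [0, 0, -0.01], 0], [[0, 0, 0], [0, 0, 0], 0], [[0, 0, 0], [0, 0, 0], 0], [[0, 0, 0], [0, 0, 0], 0], [[0, 0, 0], [0, 0, 0], 0]]}}

```text
clock: 6.87
eef_pos: [0.5649, 0.1176, 0.0573]
tool_rot: [0.013, 1.0, 0.0, -0.002]
ft_force: [-2.9, 4.1, -13.4]
grip_width: 0.0108
grasp_force: 60.9
```

```bash
python3 -c "
from h import *
go(.5665,.1175,.06,168)"
```

```text
shift [-0.0078 -0.0005 -0.0135] turn z 0.0586 yaw 178.55 tilt [-3.6e-03  8.0e-04 -1.0e+00]
t 6.87 pos [0.5649 0.1176 0.0573] F [ -2.92   4.14 -13.43] M [0.855 0.546 0.058] w 0.0108 gf 60.9 j [ 0.205  0.54  -0.073  0.961  0.002  0.23 ]
```

The torque stays flat, so B is the loose cap. I back it off to about 0.82 rad.

Call:
{"method": "apply_moves", "body": {"steps": [[[0, 0, 0.006], [0, 0, -0.03], 0], [[0, 0, 0], [0, 0, -0.03], 0], [[0, 0, 0], [0, 0, -0.03], 0], [[0, 0, 0], [0, 0, -0.03], 0], [[0, 0, 0], [0, 0, -0.03], 0], [[0, 0, 0], [0, 0, -0.03], 0], [[0, 0, 0], [0, 0, -0.02], 0], [[0, 0, 0], [0, 0, 0], 0]]}}

```text
clock: 7.53
eef_pos: [0.5654, 0.1167, 0.0572]
tool_rot: [-0.297, 0.955, -0.0, -0.001]
ft_force: [-5.1, 1.2, -7.0]
grip_width: 0.0103
grasp_force: 61.8
```

```bash
python3 -c "
from h import *
go(.5665,.1175,.06,168)"
```

```text
shift [-0.0068  0.0002 -0.014 ] turn z 0.2587 yaw -145.44 tilt [-2.2e-03 -9.0e-04 -1.0e+00]
t 7.53 pos [0.5654 0.1167 0.0572] F [-5.1   1.19 -7.01] M [0.143 1.127 0.061] w 0.0103 gf 61.8 j [ 0.204  0.54  -0.074  0.96  -0.    -0.399]
```

Call:
{"method": "apply_moves", "body": {"steps": [[[0, 0, 0], [0, 0, 0], 0], [[0, 0, 0], [0, 0, 0], 0], [[0, 0, 0], [0, 0, 0], 0.5], [[0, 0, 0], [0, 0, 0], 0.5], [[0, 0, 0], [0, 0, 0], 0.5], [[0, 0, -0.18], [0, 0, 0], 0.5], [[0, 0, -0.18], [0, 0, 0], 0.5], [[0, 0, -0.18], [0, 0, 0], 0.5]]}}

```text
clock: 8.2
eef_pos: [0.5676, 0.1167, 0.1671]
tool_rot: [-0.296, 0.955, -0.001, 0.001]
ft_force: [1.0, 0.6, -0.3]
grip_width: 0.0426
grasp_force: 0.0
```

```bash
python3 -c "
from h import *
go(.475,-.269,.2,161);wings('w3')"
```

```text
shift [ 1.4725 -1.3287 -0.1649] turn z 0.297 yaw -145.54 tilt [ 2.5e-03 -4.0e-04 -1.0e+00]
t 8.2 pos [0.5676 0.1167 0.1671] F [ 1.02  0.64 -0.25] M [ 0.014 -0.024 -0.051] w 0.0426 gf 0.0 j [ 2.030e-01  4.400e-01  7.500e-02  1.204e+00 -1.000e-03 -3.980e-01]
top [138.3  87.3] 1129 mean [ 0.5772 -0.0214  0.0669] z [0.0658 0.067  0.0678] ang 171.7 rect [578.3 -21.8] [11.8 44.9] 81.9
top [320.4 195.7] 763 mean [0.5706 0.117  0.0672] z [0.0661 0.0673 0.0679] ang -145.5 rect [572.5 118. ] [44.7 11.4] 34.2
top [485.4 279.8] 241 mean [0.5543 0.2574 0.0674] z [0.0666 0.0674 0.0679] ang 175.3 rect [555.8 257.7] [22.3 11. ] 0.2
red [137.8  87.9] 1246 mean [ 0.5778 -0.0215  0.067 ] z [0.0658 0.067  0.0683] ang 171.8 rect [586.6 -24.1] [17.3 62.3] 73.3
red [166.7  98.2] 439 mean [ 0.5799 -0.0125  0.0393] z [0.038  0.0392 0.0405] ang 172.4 rect [580.2 -11.7] [10.5 27.9] 81.8
red [319.5 194.1] 1491 mean [0.5723 0.1174 0.0573] z [0.0388 0.0669 0.0683] ang -146.5 rect [572.9 117.7] [42.7 30.5] 3.8
red [451.8 268.2] 304 mean [0.5671 0.2484 0.0397] z [0.0388 0.0397 0.0408] ang 178.3 rect [566.9 247.6] [11.6 28.7] 87.5
red [484.8 280.7] 345 mean [0.555  0.257  0.0681] z [0.0667 0.0676 0.0687] ang 56.6 rect [551.2 206.5] [114.9  23.9] 84.4
```

The cap now stands at 34.5°, about 0.82 rad from its start. Now I turn towards the wedge.

Call:
{"method": "apply_moves", "body": {"steps": [[[0, 0, -0.02], [0, 0, 0.037], 0.6], [[0, 0, -0.02], [0, 0, 0.037], 0.6], [[0, 0, 0], [0, 0, 0.037], 0.6], [[0, 0, 0], [0, 0, 0.037], 0.6], [[0, 0, 0], [0, 0, 0.037], 0.6], [[0, 0, 0], [0, 0, 0.037], 0.6], [[0, 0, 0], [0, 0, 0.037], 0.6], [[0, 0, 0], [0, 0, 0.037], 0.6]]}}

```text
clock: 8.92
eef_pos: [0.5682, 0.1169, 0.1743]
tool_rot: [0.166, 0.986, 0.0, 0.002]
ft_force: [0.6, -0.6, 0.3]
grip_width: 0.0516
grasp_force: 0.0
```

```bash
python3 -c "
from h import *
go(.475,-.269,.18,161)"
```

```text
shift [-0.1926 -1.9755 -0.0307] turn z -0.0008 yaw 160.85 tilt [ 4.6e-03  1.0e-04 -1.0e+00]
t 8.92 pos [0.5682 0.1169 0.1743] F [ 0.58 -0.58  0.34] M [-0.02  -0.028 -0.002] w 0.0516 gf 0.0 j [ 2.030e-01  4.350e-01  8.700e-02  1.218e+00 -1.000e-03  5.370e-01]
```

Call:
{"method": "apply_moves", "body": {"steps": [[[-0.02, -0.195, 0], [0, 0, 0], 0.6], [[-0.02, -0.195, 0], [0, 0, 0], 0.6], [[-0.02, -0.195, 0], [0, 0, 0], 0.6], [[-0.02, -0.195, 0], [0, 0, 0], 0.6], [[-0.02, -0.195, 0], [0, 0, 0], 0.6], [[-0.02, -0.195, 0], [0, 0, 0], 0.6], [[-0.02, -0.195, 0], [0, 0, 0], 0.6], [[-0.02, -0.195, 0], [0, 0, 0], 0.6]]}}

```text
clock: 9.58
eef_pos: [0.4973, -0.1914, 0.1745]
tool_rot: [0.163, 0.987, -0.001, 0.002]
ft_force: [0.6, -0.3, -0.7]
grip_width: 0.0514
grasp_force: 0.0
```

Call:
{"method": "apply_moves", "body": {"steps": [[[-0.015, -0.18, 0], [0, 0, 0], 0.6], [[-0.015, -0.18, 0], [0, 0, 0], 0.6], [[0, 0, 0], [0, 0, 0], 0.6], [[0, 0, 0], [0, 0, 0], 0.6], [[0, 0, 0], [0, 0, 0], 0.6], [[0, 0, 0], [0, 0, 0], 0.6], [[0, 0, 0], [0, 0, 0], 0.6], [[0, 0, 0], [0, 0, 0], 0.6]]}}

```text
clock: 10.25
eef_pos: [0.4798, -0.2576, 0.1729]
tool_rot: [0.162, 0.987, -0.0, 0.0]
ft_force: [0.4, 0.7, 0.3]
grip_width: 0.0511
grasp_force: 0.0
```

```bash
python3 -c "
from h import *
go(.475,-.269,.02,161)
p,d,c=save('wrist','w4'); W=world(d,c); p=p.astype(int)
m=(p[...,0]>140)&(p[...,1]>140)&(p[...,2]<90)&(d>0)
k,l,s,ce=cv2.connectedComponentsWithStats(m.astype('uint8'))
for i in range(1,k):
    if s[i,4]<100: continue
    q=W[l==i]; rr=cv2.minAreaRect((q[:,:2]*1000).astype('float32')); print(ce[i],s[i],q.mean(0).round(4),np.percentile(q[:,2],[2,25,50,75,98]).round(4),rr)
    t=q[q[:,2]>q[:,2].max()-.003]; print('tall end',t.mean(0))
"
```

```text
shift [ 0.0049 -0.0615  0.7646] turn z 0.0021 yaw 161.37 tilt [ 4.e-04 -2.e-04 -1.e+00]
t 10.25 pos [ 0.4798 -0.2576  0.1729] F [0.36 0.67 0.31] M [ 0.005  0.034 -0.025] w 0.0511 gf 0.0 j [-0.493  0.371 -0.015  1.185 -0.    -0.168]
```

View pics/w4.png

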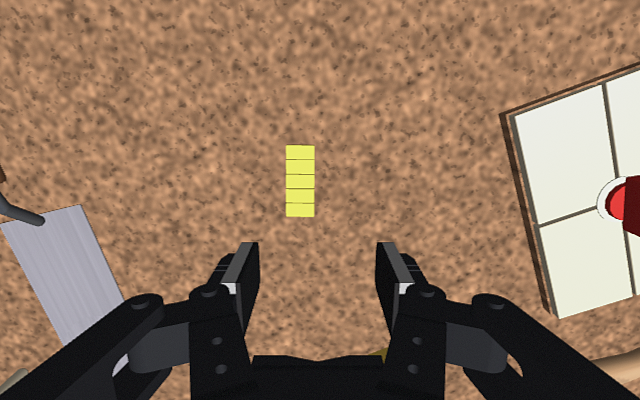

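The wedge is in view at columns 286-314, rows 145-217, centre about (300,181), and aligned with the tool. My colour threshold missed it, so I'll measure from these pixels.

```bash
python3 -c "
from h import *
z=np.load('pics/w4.npz'); W=world(z['d'],z)
for u,v in[(300,150),(300,166),(300,181),(300,196),(300,211),(287,181),(313,181),(300,146),(300,216)]: print(u,v,z['p'][v,u],W[v,u].round(4))
p=z['p'].astype(int); m=(p[...,0]>200)&(p[...,2]<130)&(p[...,1]>200)
q=W[m&(W[...,2]<.03)];print(len(q),cv2.minAreaRect((q[:,:2]*1000).astype('float32')))
go(.475,-.269,.02,161)
"
```

```text
300 150 [235 236 106] [ 0.4507 -0.2645  0.0045]
300 166 [236 237 107] [ 0.4631 -0.2687  0.0083]
300 181 [235 237 107] [ 0.4749 -0.2728  0.0106]
300 196 [235 237 107] [ 0.4867 -0.2768  0.0136]
300 211 [236 237 107] [ 0.499  -0.2811  0.0151]
287 181 [239 243 109] [ 0.4715 -0.2834  0.0099]
313 181 [236 238 105] [ 0.4783 -0.2622  0.0113]
300 146 [241 243 108] [ 0.4474 -0.2634  0.005 ]
300 216 [225 217  97] [ 0.5028 -0.2823  0.0167]
1886 ((476.82257080078125, -274.2867126464844), (24.77330780029297, 64.28569030761719), 70.28975677490234)
shift [ 0.0044 -0.0611  0.7643] turn z 0.002 yaw 161.36 tilt [ 2.e-04 -1.e-04 -1.e+00]
t 10.3 pos [ 0.4797 -0.2577  0.1729] F [0.22 0.03 0.4 ] M [ 0.018 -0.029 -0.008] w 0.0511 gf 0.0 j [-0.493  0.371 -0.015  1.185 -0.    -0.168]
```

Call:
{"method": "apply_moves", "body": {"steps": [[[-0.002, -0.079, 0], [0, 0, 0.004], 0.6], [[0, 0, 0.18], [0, 0, 0], 0.6], [[0, 0, 0.18], [0, 0, 0], 0.6], [[0, 0, 0.18], [0, 0, 0], 0.6], [[0, 0, 0.12], [0, 0, 0], 0.6], [[0, 0, 0.07], [0, 0, 0], 0.6], [[0, 0, 0.03], [0, 0, 0], 0.6], [[0, 0, 0], [0, 0, 0], 0.6]]}}

```text
clock: 10.97
eef_pos: [0.4736, -0.2727, 0.0191]
tool_rot: [0.169, 0.986, 0.001, -0.002]
ft_force: [-0.5, 0.3, 0.1]
grip_width: 0.0514
grasp_force: 0.0
```

```bash
python3 -c "
from h import *
go(.475,-.2728,.02,160.7)"
```

```text
shift [-0.0065  0.0018 -0.0045] turn z -0.0006 yaw 160.59 tilt [-0.003   0.0017 -1.    ]
t 10.97 pos [ 0.4736 -0.2727  0.0191] F [-0.55  0.26  0.08] M [-0.057  0.023 -0.001] w 0.0514 gf 0.0 j [-0.522  0.538 -0.199  0.837 -0.    -0.184]
```

Call:
{"method": "apply_moves", "body": {"steps": [[[0, 0, 0], [0, 0, 0], 0.4], [[0, 0, 0], [0, 0, 0], 0.3], [[0, 0, 0], [0, 0, 0], 0.2], [[0, 0, 0], [0, 0, 0], 0.1], [[0, 0, 0], [0, 0, 0], 0], [[0, 0, 0], [0, 0, 0], 0], [[0, 0, 0], [0, 0, 0], 0], [[0, 0, 0], [0, 0, 0], 0]]}}

```text
clock: 11.63
eef_pos: [0.4759, -0.2745, 0.0226]
tool_rot: [0.169, 0.986, -0.001, 0.002]
ft_force: [0.5, 0.8, 5.6]
grip_width: 0.0217
grasp_force: 59.5
```

```bash
python3 -c "
from h import *
go(.475,-.2728,.02,160.7)"
```

```text
shift [0.0071 0.0066 0.013 ] turn z -0.0009 yaw 160.53 tilt [ 0.0035 -0.0016 -1.    ]
t 11.63 pos [ 0.4759 -0.2745  0.0226] F [0.46 0.78 5.62] M [0.187 0.047 0.019] w 0.0217 gf 59.5 j [-0.523  0.533 -0.196  0.837  0.    -0.184]
```

Call:
{"method": "apply_moves", "body": {"steps": [[[0, 0, -0.1], [0, 0, 0], 0], [[0, 0, -0.18], [0, 0, 0], 0], [[0, 0, -0.18], [0, 0, 0], 0], [[0, 0, -0.18], [0, 0, 0], 0], [[0.05, 0.1, 0], [0, 0, 0], 0], [[0.05, 0.19, 0], [0, 0, 0], 0], [[0.05, 0.19, 0], [0, 0, 0], 0], [[0.05, 0.19, 0], [0, 0, 0], 0]]}}

```text
clock: 12.3
eef_pos: [0.4814, -0.1333, 0.1495]
tool_rot: [0.17, 0.985, -0.0, 0.001]
ft_force: [0.4, 1.4, -0.6]
grip_width: 0.0218
grasp_force: 58.9
```

Call:
{"method": "apply_moves", "body": {"steps": [[[0.05, 0.19, 0], [0, 0, 0], 0], [[0.05, 0.19, 0], [0, 0, 0], 0], [[0.05, 0.19, 0], [0, 0, 0], 0], [[0.05, 0.19, 0], [0, 0, 0], 0], [[0.05, 0.19, 0], [0, 0, 0], 0], [[0.05, 0.19, 0], [0, 0, 0], 0], [[0, 0, 0], [0, 0, 0], 0], [[0, 0, 0], [0, 0, 0], 0]]}}

```text
clock: 12.97
eef_pos: [0.5009, 0.1028, 0.149]
tool_rot: [0.167, 0.986, -0.0, 0.0]
ft_force: [0.2, -1.0, 0.2]
grip_width: 0.0217
grasp_force: 58.9
```

```bash
python3 -c "
from h import *
go(.505,.118,.046,177);save('wrist','w5')"
```

```text
shift [0.0058 0.0783 0.5151] turn z -0.09 yaw 160.79 tilt [ 8.e-04 -1.e-04 -1.e+00]
t 12.97 pos [0.5009 0.1028 0.149 ] F [ 0.24 -0.98  0.15] M [-0.071  0.069  0.003] w 0.0217 gf 58.9 j [ 0.203  0.328 -0.144  1.098 -0.     0.538]
```

View pics/w5.png

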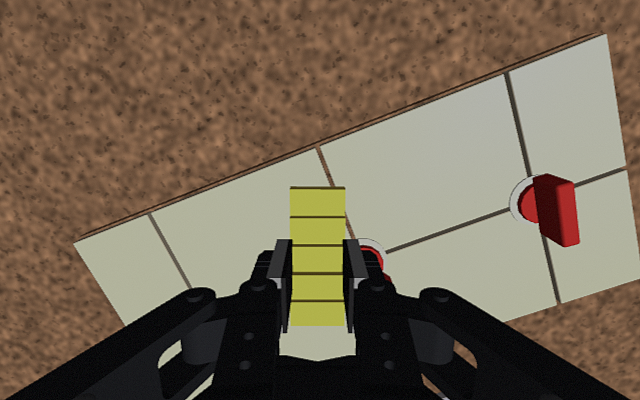

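The wedge is held level (rows 187-326, columns 290-345), with the pads across its middle. I align and lower it on the robot's side of cap B.

Call:
{"method": "apply_moves", "body": {"steps": [[[0.006, 0.078, 0], [0, 0, 0], 0], [[0, 0, 0], [0, 0, -0.03], 0], [[0, 0, 0.1], [0, 0, -0.03], 0], [[0, 0, 0.15], [0, 0, -0.03], 0], [[0, 0, 0.15], [0, 0, 0], 0], [[0, 0, 0.08], [0, 0, 0], 0], [[0, 0, 0.02], [0, 0, 0], 0], [[0, 0, 0], [0, 0, 0], 0]]}}

```text
clock: 13.68
eef_pos: [0.5038, 0.114, 0.0476]
tool_rot: [0.03, 1.0, -0.001, -0.002]
ft_force: [-0.0, -0.6, 0.5]
grip_width: 0.0219
grasp_force: 58.9
```

```bash
python3 -c "
from h import *
go(.505,.118,.0446,177)"
```

```text
shift [-0.0047  0.0204  0.0148] turn z -0.0024 yaw 176.58 tilt [-0.0033 -0.0011 -1.    ]
t 13.68 pos [0.5038 0.114  0.0476] F [-0.02 -0.58  0.49] M [-0.014 -0.034  0.004] w 0.0219 gf 58.9 j [ 0.223  0.453 -0.257  0.865 -0.     0.282]
```

Call:
{"method": "apply_moves", "body": {"steps": [[[0, 0.01, 0], [0, 0, 0], 0], [[0, 0, 0.005], [0, 0, 0], 0], [[0, 0, 0.005], [0, 0, 0], 0], [[0, 0, 0.005], [0, 0, 0], 0], [[0, 0, 0.005], [0, 0, 0], 0], [[0, 0, 0.003], [0, 0, 0], 0], [[0, 0, 0], [0, 0, 0], 0], [[0, 0, 0], [0, 0, 0], 0]]}}

```text
clock: 14.35
eef_pos: [0.5053, 0.118, 0.0446]
tool_rot: [0.028, 1.0, 0.0, 0.0]
ft_force: [-1.8, -0.1, 4.3]
grip_width: 0.0218
grasp_force: 59.4
```

```bash
python3 -c "
from h import *
go(.505,.118,.0446,177)"
```

```text
shift [ 0.0016 -0.0002  0.0001] turn z -0.0015 yaw 176.74 tilt [ 8.e-04  1.e-04 -1.e+00]
t 14.35 pos [0.5053 0.118  0.0446] F [-1.78 -0.13  4.26] M [-0.002  0.16  -0.003] w 0.0218 gf 59.4 j [ 0.229  0.458 -0.258  0.854 -0.     0.286]
```

The force is 4 N up at z = 0.0446, so the wedge is down on the tile as expected. I open and retreat.

Call:
{"method": "apply_moves", "body": {"steps": [[[0, 0, 0], [0, 0, 0], 0.3], [[0, 0, 0], [0, 0, 0], 0.4], [[0, 0, 0], [0, 0, 0], 0.5], [[0, 0, 0], [0, 0, 0], 0.5], [[0, 0, -0.05], [0, 0, 0], 0.5], [[0, 0, -0.15], [0, 0, 0], 0.5], [[0, 0, -0.18], [0, 0, 0], 0.5], [[0, 0, -0.18], [0, 0, 0], 0.5]]}}

```text
clock: 15.02
eef_pos: [0.5041, 0.1177, 0.1573]
tool_rot: [0.029, 1.0, -0.0, -0.001]
ft_force: [0.7, 0.6, -0.7]
grip_width: 0.0428
grasp_force: 0.0
```

Call:
{"method": "apply_moves", "body": {"steps": [[[0.15, 0, -0.1], [0, 0, 0], 0.5], [[0.15, 0, -0.1], [0, 0, 0], 0.5], [[0.15, 0, 0], [0, 0, 0], 0.5], [[0.1, 0, 0], [0, 0, 0], 0.5], [[0, 0, 0], [0, 0, 0], 0.5], [[0, 0, 0], [0, 0, 0], 0.5], [[0, 0, 0], [0, 0, 0], 0.5], [[0, 0, 0], [0, 0, 0], 0.5]]}}

```text
clock: 15.68
eef_pos: [0.3963, 0.1242, 0.1964]
tool_rot: [0.029, 1.0, 0.0, 0.0]
ft_force: [-0.4, 0.4, 0.7]
grip_width: 0.0426
grasp_force: 0.0
```

```bash
python3 -c "
from h import *
st(); p,d,c=save('top','t2'); W=world(d,c); q=p.astype(int)
m=(q[...,0]>150)&(q[...,1]>150)&(q[...,2]<90)&(abs(W[...,1]-.12)<.1)&(abs(W[...,0]-.55)<.1); print(W[m].mean(0),m.sum())
cv2.imwrite('pics/t2c.png',cv2.resize(p[120:300,120:420,::-1],None,fx=2.5,fy=2.5))"
```

```text
t 15.68 pos [0.3963 0.1242 0.1964] F [-0.44  0.4   0.68] M [-0.008 -0.06   0.025] w 0.0426 gf 0.0 j [ 0.304  0.106 -0.3    1.164 -0.     0.361]
[0.50408551 0.11787211 0.03374283] 149
```

View pics/t2c.png

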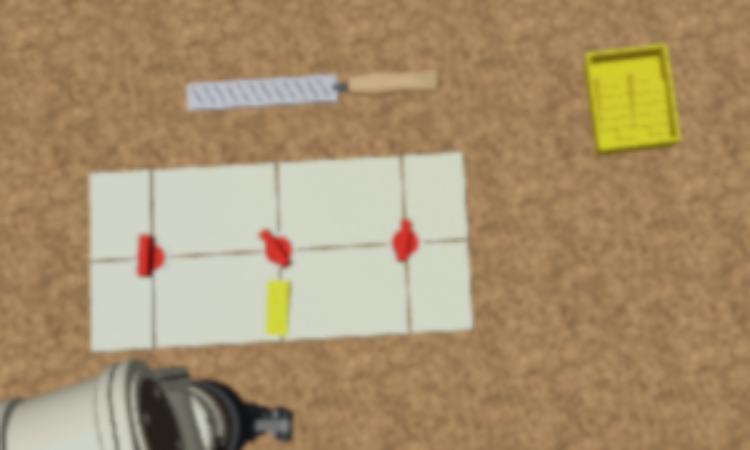

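The crop shows the wedge lying flat at about (278,307), below cap B at (277,248), which is turned. It measures 62 mm from the cap's axis, top mean z 0.034 (tile 22 + 11 mm). The file and pack have not moved, and the gripper is clear.

```bash
python3 -c "
from h import *
print(bot.job_done())"
```

```text
the job is handed in; nothing more can be done
None
```

I handed the job in: the middle cap (B) was the loose one and is backed off about 0.82 rad, with the yellow wedge lying flat on the tiles 62 mm from its axis and released; the simulator gave no verdict.

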